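# Set the stream selector to the cross and start the run

### The arm

A 7-joint arm with a two-finger parallel gripper is mounted at the origin on a cart in front of the work surface, level with it; the furniture and walls round the work are solid. World frame = base frame: x ahead of the robot, y to its left, z up, the work surface at z = 0. Lengths are in m, angles in degrees, forces in N, time in s.
With the tool pointing down it reaches from about 0.4 to 0.85 m from the base axis. Payload 10.4 kg.
Tool frame: the origin (TCP) lies midway between the tips of the shut fingers; the grasp point (between the pads) lies 19 mm behind it; z points along the fingers, y is the line along which they close (so a half turn about z gives the same grasp; the last joint's range is limited). The gripper opens to 85 mm and grips with 20 to 120 N. Pads are 22 mm wide; open, the fingers measure 114 mm over their backs; the gripper's body (76 mm by 85 mm) begins 54 mm behind the grasp point. The pads swing forward as they close: fully open they stand 13 mm farther back than shut.
Start: joints at [69.236, 19.034, -3.707, 83.658, 1.238, 77.344, -5.071], TCP at [0.208, -0.589, 0.203] pointing down, gripper open.
Joint ranges: [-148.97, 148.97], [-28.65, 121.19], [-84.17, 76.75], [9.2, 138.47], [-72.65, 252.65], [3.7, 117.97], [-149.18, 149.18]. Speed limits (degrees/s): [127.2, 127.2, 159.86, 159.86, 180, 180, 180].

### API

Orientations are given as [roll, pitch, yaw] about the fixed x, y, z axes, in that order (R = Rz(yaw) Ry(pitch) Rx(roll)).
In Python, from station import readout, eyes, manip gives the robot as it stands.
- The arm moves only by the shell command python3 -m inch 'ROWS' [OPENING] [FORCE]. ROWS is JSON, a list of rows, each an object with "linear": the shift along the tool's x, y, z as a fraction of full scale, a list of three; "roll": the turn about the tool's z as a fraction of full scale. In form: [{"linear": [x, y, z], "roll": roll}, ...]. A call has 1 to 8 rows; each row is the pose to reach, as a shift and turn from the pose commanded when the call began, along the tool's axes at that moment; what a row does not reach only later rows make up. Full scale, the value 1, is 40 cm for a shift and pi/2 rad for a turn. A row lasts 1/10 s, in which the tool goes at most 50 mm and 8.59 degrees, less where a joint would pass 70% of its speed; a pose out of reach is approached as far as the arm can. A call with a number of a shift or a turn outside -1 to 1 is refused whole. A call with a gripper value outside its range is refused whole. OPENING is the closure, from 0 (fully open) to 1 (shut), set as the call begins (- or left out, the last holds). The fingers move at their own pace and stop on an object; FORCE is the grip in N (left out, the last holds). Time passes only in rows, so rows that repeat a pose let the fingers close. It gives the time, the measured TCP pose, the force, the opening and the grip force at its end, in the units of the state.
- readout.sense(): the state, without advancing time (a new reading comes with each control period).
- eyes.snapshot(name): name is "side" or "top"; returns the picture (480x640x3 uint8, red, green, blue); there is no depth.
- eyes.get_calibration(name): a dict with "intrinsics" (3x3 intrinsics, pixels), "eye" and "orientation" of the camera in the world. Camera axes: x right, y up, looking along -z (the intrinsics and any distortion apply to the point x, -y, -z); pixel columns grow to the right and rows downward; lengths in m; the calibration is good to about 2 mm. A picture is of the moment at which its call begins. get_calibration takes no time and is no camera call.
- manip.finish_job(): hands the job in; it is judged then, once.
The state is a dict: "t": time; "joint_pos": joint angles; "qvel": joint speeds; "joint_efforts": joint torques, N m; "tcp_pos": TCP position; "ee_rot": TCP orientation; "contact_force": force on the tool from outside, world axes, zero at the start; "moment": the same for the moment, N m; "grip_width": opening from 0.0 (shut) to 1.0 (fully open); "gripper_force": force on a finger pad.
Only numpy, scipy, OpenCV 4.12 (cv2) and the standard library are available. Lean on these libraries where they do the work, as an engineer would, in place of code of your own. Each camera call takes 0.05 s, during which the arm holds its last target. There are 200 camera calls.

### The job

With the fingertips, push the upright tab of the round stream selector around until it points squarely at the white mark that bears the cross; only then press the push button on the control box all the way in and let it come up again. Push the tab from one side, do not pinch it, and leave the other things on the worktop where they are.

Things in the scene. Friction and masses are not known exactly. Their poses are not given: they have to be found in the camera images.
- selector: fixed round dark steel plate, 212 mm across and 12 mm thick, with the rotor on top in the middle and the four marks around its -x side (front); five low tube fittings, 29 mm high in all, stand along its +x rim. Origin: centre of the underside, which lies on the rotor's axis; z up.
- aim (a point): the point at which the tab aims: on the rotor, 83 mm from the axis along the tab's direction, 16 mm above the worktop (in the air over the plate, at the radius of the marks' centres). It turns with the rotor.
- tab_top (a point): middle of the top edge of the tab, 46 mm from the rotor's axis, 66 mm above the worktop. The tab is an upright grey blade on a flat aluminium rotor disc (108 mm across, its top 24 mm above the worktop; a hub of 26 mm diameter in its middle rises to 30 mm). The tab reaches from 31 to 61 mm from the axis and from 24 to 66 mm above the worktop; it is 13 mm thick between its two rubber faces and lies along the radius. A small nose on the disc's rim, below the tab, points outward.
- rotor (a joint): angle of the rotor in rad, -2.2 to 2.2 between its end stops, growing anticlockwise seen from above; at 0 the tab points along the selector's -x. It stays where it is left (friction, no clicks): about 1.5 N at the tab turns it.
- tab_face_left (a point): middle of the rubber face of the tab on its clockwise side (seen from above): pushed, it turns the rotor anticlockwise and raises the joint value. 24 mm along the radius, 34 mm high, 45 mm above the worktop and 46 mm from the axis; it turns with the rotor.
- tab_face_right (a point): the same on the tab's anticlockwise side: pushed, it turns the rotor clockwise and lowers the joint value
- mark_cross: round white mark, 40 mm across, 3.5 mm thick, with a raised black cross (plus sign, 30 mm): the one to select. Fixed on the selector's plate, its centre 83 mm from the axis; origin at its underside, 12 mm above the worktop. The four marks lie at -100, -50, 50 and 100 degrees of the rotor's angle, in any order.
- mark_bar: the same white mark with one black bar (30 x 8 mm)
- mark_disc: the same white mark with one solid black disc (20 mm across)
- mark_dots: the same white mark with three small black dots
- control_box: fixed grey box, 110 x 84 mm and 46 mm high, with a round push button on its top. Origin: centre of its underside.
- start_button_top (a point): centre of the top of the grey round push button (32 mm across, pressed straight down)
- start_button (a joint): travel of the push button in m: 0 up, 0.007 fully down; a spring lifts it, fully down takes 5 N
- tin: round tin, 56 mm across, 28 mm high; loose bystander, origin under its centre (as for all bystanders)
- glass_beaker: glass beaker, 51 mm across, 66 mm high; loose bystander
- vial_a: small vial, 12 mm across, 34 mm high; loose bystander behind the selector
- vial_b: small vial, 12 mm across, 34 mm high; loose bystander behind the control box
- tape: roll of tape, 62 mm across, 19 mm high; loose bystander
- battery: block battery, 27 x 48 x 17 mm; loose bystander
- screwdriver: screwdriver, 175 mm long, 22 mm thick; loose bystander
Mind the look-alikes: they are no part of the job. Leave any red look-alike of the control_box alone.

How it is judged (in metres and radians):
On the way, in this order (a step that is already met when the one before it is completed fails the run):
1. the tab points at the cross and rests (horizontal distance between aim and mark_cross below 0.01 m and velocity of joint rotor between -0.1 and 0.1 rad/s), for 0.2 s.
2. the button is pressed in (value of joint start_button above 0.0055 m), for 0.05 s.
At the end, for the whole second after the job is handed in: The tab's aim point lies within 10 mm (about 7 degrees) of the centre of the mark with the cross, the rotor is at rest, and the button has been pressed at least 5.5 of its 7 mm after that and is up again (within 1 mm) (horizontal distance between aim and mark_cross below 0.01 m and value of joint start_button below 0.001 m and velocity of joint rotor between -0.05 and 0.05 rad/s); the robot touches nothing.
It fails at once if the button is pressed while the tab does not point at the cross (value of joint start_button above 0.003 m and not (horizontal distance between aim and mark_cross below 0.01 m)).
It fails at once if the tab is pinched: both of its faces are pressed by the fingers at once (contact force between each of tab_face_left, tab_face_right and the fingers above 0.5 N).
It fails at once if a bystander is moved by more than 25 mm or lifted (distance of any of tin, glass_beaker, vial_a, vial_b, tape, battery, screwdriver from where it was at the start of the episode above 0.025 m or height (world z) of any of tin, glass_beaker, vial_a, vial_b, tape, battery, screwdriver above 0.015 m).
It also fails if it takes over 51 s, if anything falls off the work surface, if the arm or the gripper's body presses on something with over 40 N, if the wrist force passes 120 N, or if a joint passes its speed limit or range.

## Working session

There is one attempt and no reset: what is moved stays moved. The work goes in short steps, Python scripts to look and compute and a shell command to move; the robot and the scene stay as the last step left them, time stands still between calls to the robot, and variables do not carry over. Pictures are saved under pics/ and viewed, at most 10 in all, crops included, and the job is handed in when it is done.

```bash
mkdir -p pics
cat > h.py <<'E'
import numpy as np,cv2
from station import readout,eyes,manip
def cal(n):
    c=eyes.get_calibration(n); return np.array(c["intrinsics"]),np.array(c["eye"]),c["orientation"],c
def rot(o):
    o=np.array(o,float)
    if o.shape==(3,3): return o
    from scipy.spatial.transform import Rotation as R
    return R.from_euler('xyz',o,degrees=True).as_matrix()
def ray(n,u,v):
    K,e,o,c=cal(n); d=np.linalg.inv(K)@[u,v,1]; return e,rot(o)@(d*[1,-1,-1])
def on(n,u,v,z):
    e,d=ray(n,u,v); return e+d*(z-e[2])/d[2]
def proj(n,p):
    K,e,o,c=cal(n); q=rot(o).T@(np.array(p)-e); q=K@(q*[1,-1,-1]); return q[:2]/q[2]
E
python3 - <<'E'
from h import *
for n in("top","side"):
    cv2.imwrite(f"pics/{n}0.png",eyes.snapshot(n)[:,:,::-1]); print(eyes.get_calibration(n))
print(readout.sense())
E
```

```text
{'intrinsics': array([[535.78530645,   0.        , 309.33059363],
       [  0.        , 535.78530645, 237.00771332],
       [  0.        ,   0.        ,   1.        ]]), 'eye': array([ 0.23527052, -0.07502066,  1.4428403 ]), 'orientation': array([ 12.19647334,   0.12853217, -91.43498027])}
{'intrinsics': array([[507.72836679,   0.        , 316.63616745],
       [  0.        , 507.72836679, 243.24368527],
       [  0.        ,   0.        ,   1.        ]]), 'eye': array([ 0.24971394, -1.67903893,  0.72242676]), 'orientation': array([68.65700209, -1.24930982, -9.54954633])}
{'t': 0.1, 'joint_pos': array([69.23702352, 19.06764661, -3.70632596, 83.70055171,  1.23731575,
       77.34443761, -5.06974015]), 'qvel': array([ 0.00384384,  0.0173352 ,  0.01202779, -0.13833491,  0.00293478,
        0.05622438, -0.00311702]), 'joint_efforts': array([ 6.86276999e-04, -6.26744556e+01,  4.84350405e-02, -3.92431426e+01,
        1.60446233e-02,  6.94311631e-03, -9.28162422e-06]), 'tcp_pos': array([ 0.20816626, -0.58891802,  0.20210854]), 'ee_rot': array([-1.79927266e+02,  3.30134012e-03,  1.94693906e+01]), 'contact_force': array([-0.53132665, -0.06780498,  0.38873353]), 'moment': array([ 0.02687765, -0.03463757, -0.01267782]), 'gripper_force': 0.0, 'grip_width': 1.000990965881849}
```

View pics/top0.png

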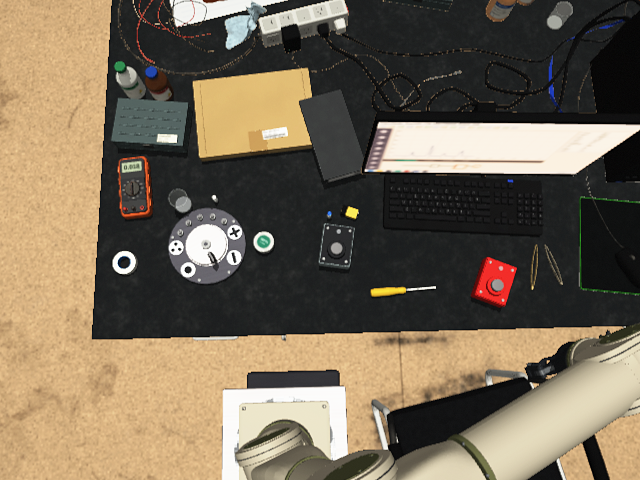

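View pics/side0.png

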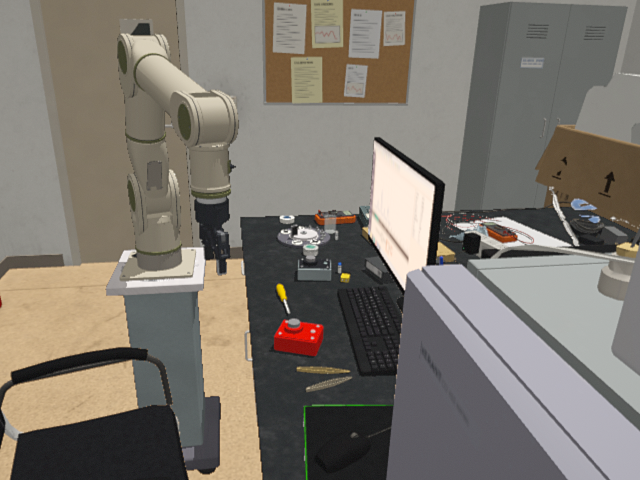

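The top view shows the selector at (207,246). Its marks are the cross (235,233), bar (234,257), disc (188,269) and dots (176,247), and the tab is near (211,258). Candidates for the control box are the grey one at (337,247) and the red look-alike at (495,282); I choose the grey. I'll check it in one crop.

Run:
```python
from h import *
im=cv2.imread("pics/top0.png")[190:300,155:365]
cv2.imwrite("pics/c.png",cv2.resize(im,None,fx=3.8,fy=3.8,interpolation=cv2.INTER_CUBIC))
g=cv2.cvtColor(cv2.imread("pics/top0.png"),cv2.COLOR_BGR2HSV)
m=((g[:,:,2]>190)&(g[:,:,1]<40)).astype(np.uint8); m[:, :155]=0;m[:,260:]=0;m[:190]=0;m[300:]=0
for c in cv2.findContours(m,0,2)[0]:
    if cv2.contourArea(c)>40: 
        (u,v),r=cv2.minEnclosingCircle(c); print(u,v,r,cv2.contourArea(c),on("top",u,v,.0155),on("top",u,v,.024))
print("btn",on("top",337,248,.055),"edge",on("top",100,333,0))
```

```text
187.61764526367188 269.26470947265625 7.645465850830078 157.5 [0.46331806 0.25021408 0.0155    ] [0.46196001 0.24827727 0.024     ]
233.5 257.0384521484375 7.469357967376709 150.5 [0.49359197 0.12686484 0.0155    ] [0.49205363 0.12566259 0.024     ]
175.57408142089844 247.05555725097656 7.500668525695801 150.5 [0.52512631 0.28433056 0.0155    ] [0.52340018 0.28219058 0.024     ]
258.5 241.0 9.013978004455566 43.5 [0.53618288 0.05903625 0.0155    ] [0.5343909  0.05823792 0.024     ]
234.375 231.75 7.379336357116699 148.0 [0.56368482 0.12481482 0.0155    ] [0.56172907 0.12362477 0.024     ]
206.27049255371094 244.72950744628906 21.64208984375 1213.5 [0.5294481  0.20104713 0.0155    ] [0.52769624 0.19940311 0.024     ]
btn [ 0.50370495 -0.15164854  0.055     ] edge [0.30066543 0.48246789 0.        ]
```

View pics/c.png

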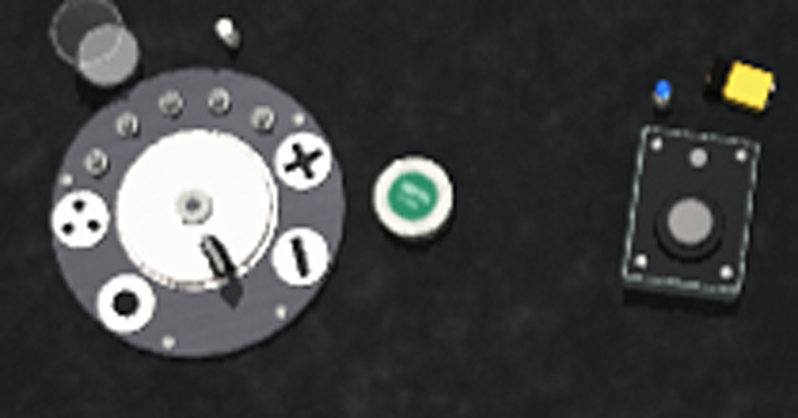

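The crop confirms the cross mark at (235,232), next to the tin, and the grey box with its button at (336,248). Now I'll work out the tab's angle and the first reach.

```bash
cat >> h.py <<'E'
C=np.array([.530,.2005])
def rel(target,yaw,cur=None):
    """row from the present pose to target xyz / yaw"""
    s=readout.sense(); p=np.array(cur[0] if cur else s["tcp_pos"]); R=rot([180,0,cur[1] if cur else s["ee_rot"][2]])
    y0=cur[1] if cur else s["ee_rot"][2]
    d=R.T@(np.array(target)-p)/.4; r=-((yaw-y0+180)%360-180)/90
    return d.round(4),round(r,4)
def push(th,off,r=.046,z=.040):
    a=np.radians(th); return np.r_[C+r*np.array([np.cos(a),np.sin(a)])+off*np.array([np.sin(a),-np.cos(a)]),z]
E
python3 - <<'E'
from h import *
for u,v,z in((211.8,256.8,.066),(209,252,.066),(214,262,.066),(206.5,244.5,.03)):
    q=on("top",u,v,z); d=q[:2]-C; print(u,v,q,np.hypot(*d),np.degrees(np.arctan2(d[1],d[0])))
# prediction of tab top ends & base for various angles
for th in(-170,-160,-150,-140,-130):
    a=np.radians(th);e=np.array([np.cos(a),np.sin(a)])
    print(th,[proj("top",np.r_[C+r*e,z]).round(1) for r,z in((.031,.066),(.061,.066),(.061,.024))])
b=on("top",155+690/3.8,190+221/3.8,.056);print("btn",b)
print(rel([.5,-.3,.2],90))
E
```

```text
211.8 256.8 [0.48652516 0.17634839 0.066     ] 0.04973290439602705 -150.9464868179595
209 252 [0.49945726 0.18384037 0.066     ] 0.03479083626612796 -151.38960569182495
214 262 [0.47262689 0.17043483 0.066     ] 0.06477336539144281 -152.34415811693057
206.5 244.5 [0.52707421 0.1976348  0.03      ] 0.004095073358330108 -135.5994096428468
-170 [array([204.7, 252.1]), array([206.5, 263.2]), array([209.5, 265.8])]
-160 [array([206.7, 251.5]), array([210.5, 262.1]), array([213.3, 264.7])]
-150 [array([208.6, 250.6]), array([214.2, 260.3]), array([216.9, 262.9])]
-140 [array([210.3, 249.4]), array([217.6, 257.9]), array([220.2, 260.6])]
-130 [array([211.8, 247.9]), array([220.5, 255. ]), array([223. , 257.8])]
btn [ 0.50311611 -0.15046866  0.056     ]
(array([ 0.9286, -0.4378,  0.0053]), np.float64(-0.7837))
```

```bash
python3 -m inch '[{"linear":[0.93,-0.44,0],"roll":-0.78},{"linear":[0.93,-0.44,0],"roll":-0.78},{"linear":[0.93,-0.44,0],"roll":-0.78},{"linear":[0.93,-0.44,0],"roll":-0.78},{"linear":[0.93,-0.44,0],"roll":-0.78},{"linear":[0.93,-0.44,0],"roll":-0.78},{"linear":[0.93,-0.44,0],"roll":-0.78},{"linear":[0.93,-0.44,0],"roll":-0.78}]' 1 20
python3 - <<'E'
from h import *
p=push(-151,.045);p[2]=.14
print(p,rel([.45,.1,.2],119),rel(p,119))
E
```

```text
t: 0.9
tcp_pos: [0.4932, -0.3059, 0.2027]
ee_rot: [-180.0, 0.0, 88.6]
contact_force: [0.3, -0.8, 0.1]
grip_width: -0.002
gripper_force: 0.0
[0.46795106 0.21755664 0.14      ] (array([ 1.0116, -0.1333,  0.0068]), np.float64(-0.3382)) (array([ 1.3065, -0.0958,  0.1568]), np.float64(-0.3382))
```

```bash
python3 -m inch '[{"linear":[1,-0.1,0.05],"roll":-0.34},{"linear":[1,-0.1,0.05],"roll":-0.34},{"linear":[1,-0.1,0.05],"roll":-0.34},{"linear":[1,-0.1,0.05],"roll":-0.34},{"linear":[1,-0.1,0.05],"roll":-0.34},{"linear":[1,-0.1,0.05],"roll":-0.34},{"linear":[1,-0.1,0.05],"roll":-0.34},{"linear":[1,-0.1,0.05],"roll":-0.34}]'
python3 - <<'E'
from h import *
p=push(-151,.042);p[2]=.10
print(p,rel(p,119),readout.sense()['joint_pos'])
E
```

```text
t: 1.7
tcp_pos: [0.4641, 0.0928, 0.1828]
ee_rot: [-180.0, 0.0, 118.8]
contact_force: [1.1, -0.7, 1.1]
grip_width: -0.001
gripper_force: 0.0
[0.46940549 0.21493279 0.1       ] (array([0.2613, 0.1587, 0.2071]), np.float64(-0.0022)) [ 29.20323771   3.71831767 -47.00972442 105.34492209   2.90491585
  72.13367295  10.16128332]
```

```bash
python3 -m inch '[{"linear":[0.13,0.08,0.1],"roll":0},{"linear":[0.26,0.16,0.207],"roll":0},{"linear":[0.26,0.16,0.207],"roll":0},{"linear":[0.26,0.16,0.207],"roll":0},{"linear":[0.26,0.16,0.207],"roll":0},{"linear":[0.26,0.16,0.207],"roll":0}]'
python3 - <<'E'
from h import *
for n,b in(("top",(190,300,140,280)),("side",(190,270,250,370))):
    im=eyes.snapshot(n)[b[0]:b[1],b[2]:b[3],::-1]; cv2.imwrite(f"pics/{n}1.png",cv2.resize(im,None,fx=3.8,fy=3.8))
a,b=cv2.imread("pics/top1.png"),cv2.imread("pics/side1.png")
h=max(a.shape[0],b.shape[0]);w=a.shape[1]+b.shape[1]
o=np.zeros((h,w,3),np.uint8);o[:a.shape[0],:a.shape[1]]=a;o[:b.shape[0],a.shape[1]:]=b
cv2.imwrite("pics/d.png",cv2.resize(o,None,fx=.8,fy=.8))
p=push(-151,.042);print(p,rel(p,119))
E
```

```text
t: 2.3
tcp_pos: [0.4712, 0.2121, 0.1005]
ee_rot: [180.0, 0.0, 118.8]
contact_force: [0.4, -1.6, 0.0]
grip_width: 0.001
gripper_force: 0.0
[0.46940549 0.21493279 0.04      ] (array([ 0.0097, -0.001 ,  0.1521]), np.float64(-0.0034))
```

View pics/d.png

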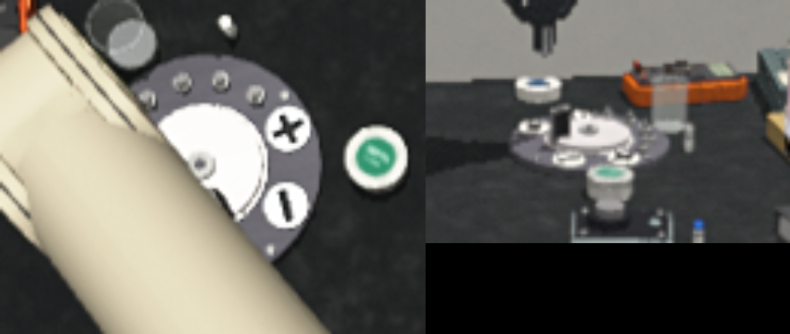

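The arm hides the tab in the top crop. The side crop shows the fingers (543,40) behind and left of the tab (562,120), with a clear way down.

```bash
python3 -m inch '[{"linear":[0.01,0,0.08],"roll":0},{"linear":[0.01,0,0.15],"roll":0},{"linear":[0.01,0,0.15],"roll":0},{"linear":[0.01,0,0.15],"roll":0}]'
python3 - <<'E'
from h import *
s=readout.sense();cur=(s["tcp_pos"],s["ee_rot"][2]);print(cur)
# arc waypoints: offset 17.5mm
for th in(-151,-146,-141,-136,-131,-126,-121,-116,-111):
    print(th,*rel(push(th,.0175),th+270,cur))
E
```

```text
t: 2.8
tcp_pos: [0.4693, 0.216, 0.0411]
ee_rot: [180.0, 0.0, 118.8]
contact_force: [-0.1, -0.2, 0.4]
grip_width: -0.001
gripper_force: 0.0
(array([0.46928117, 0.21603096, 0.04107198]), np.float64(118.76568240188061))
-151 [-0.0638 -0.0008  0.0027] -0.0026
-146 [-0.074  -0.0041  0.0027] -0.0582
-141 [-0.0845 -0.0066  0.0027] -0.1137
-136 [-0.0951 -0.0081  0.0027] -0.1693
-131 [-0.1058 -0.0087  0.0027] -0.2248
-126 [-0.1165 -0.0083  0.0027] -0.2804
-121 [-0.1272 -0.007   0.0027] -0.3359
-116 [-0.1377 -0.0048  0.0027] -0.3915
-111 [-0.148  -0.0017  0.0027] -0.447
```

```bash
python3 -m inch '[{"linear":[-0.025,0,0],"roll":0},{"linear":[-0.05,0,0],"roll":0},{"linear":[-0.064,-0.001,0],"roll":-0.003},{"linear":[-0.074,-0.004,0],"roll":-0.058},{"linear":[-0.0845,-0.0066,0],"roll":-0.114},{"linear":[-0.095,-0.008,0],"roll":-0.169},{"linear":[-0.106,-0.0087,0],"roll":-0.225},{"linear":[-0.1165,-0.0083,0],"roll":-0.28}]'
python3 - <<'E'
from h import *
s=readout.sense();cur=(s["tcp_pos"],s["ee_rot"][2]);print(cur, push(-126,.0175))
for th in(-121,-116,-111,-106,-101,-96,-91,-87,-84,-81,-78):
    print(th,*rel(push(th,.0175),th+270,cur))
im=eyes.snapshot("side")[190:270,250:370,::-1]; cv2.imwrite("pics/e.png",cv2.resize(im,None,fx=5,fy=5))
E
```

```text
t: 3.6
tcp_pos: [0.489, 0.1733, 0.0405]
ee_rot: [180.0, 0.0, 144.2]
contact_force: [-0.3, -0.5, -0.1]
grip_width: 0.003
gripper_force: 0.0
(array([0.48895332, 0.17325107, 0.04053076]), np.float64(144.189099888839)) [0.48880408 0.17357146 0.04      ]
-121 [-0.0094 -0.003   0.0013] -0.0535
-116 [-0.0198 -0.0055  0.0013] -0.109
-111 [-0.0305 -0.0071  0.0013] -0.1646
-106 [-0.0412 -0.0077  0.0013] -0.2201
-101 [-0.0519 -0.0075  0.0013] -0.2757
-96 [-0.0626 -0.0062  0.0013] -0.3312
-91 [-0.0731 -0.0041  0.0013] -0.3868
-87 [-0.0813 -0.0017  0.0013] -0.4312
-84 [-0.0874  0.0004  0.0013] -0.4646
-81 [-0.0934  0.0029  0.0013] -0.4979
-78 [-0.0992  0.0056  0.0013] -0.5312
```

View pics/e.png

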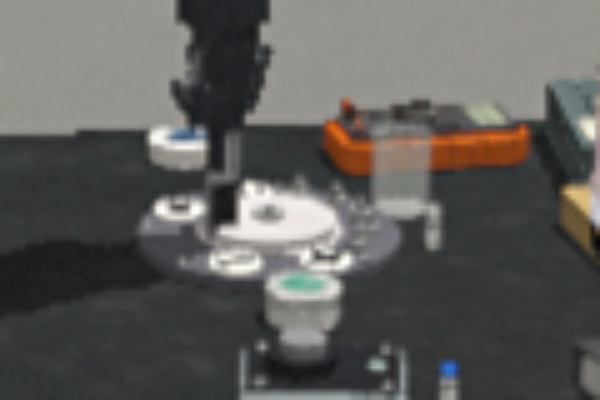

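The fingers sit behind the tab at (222,200), pressed flat to it. I'll carry on round the arc.

```bash
python3 -m inch '[{"linear":[-0.0094,-0.003,0],"roll":-0.0535},{"linear":[-0.02,-0.0055,0],"roll":-0.109},{"linear":[-0.0305,-0.007,0],"roll":-0.165},{"linear":[-0.041,-0.0077,0],"roll":-0.22},{"linear":[-0.052,-0.0075,0],"roll":-0.276},{"linear":[-0.0626,-0.0062,0],"roll":-0.331},{"linear":[-0.073,-0.004,0],"roll":-0.387},{"linear":[-0.0813,-0.0017,0],"roll":-0.431}]'
python3 - <<'E'
from h import *
s=readout.sense();cur=(s["tcp_pos"],s["ee_rot"][2]);print(cur, push(-87,.0175))
for th in(-84,-81,-79,-77,-75,-73,-71,-70,-69,-68,-67,-66):
    print(th,*rel(push(th,.0175),th+270,cur))
E
```

```text
t: 4.45
tcp_pos: [0.5148, 0.1538, 0.0404]
ee_rot: [-180.0, 0.0, -177.1]
contact_force: [0.2, 0.3, -0.0]
grip_width: 0.002
gripper_force: 0.0
(array([0.51484188, 0.15378182, 0.04040424]), np.float64(-177.13532321924217)) [0.51493144 0.15364716 0.04      ]
-84 [-0.0063 -0.0025  0.001 ] -0.0348
-81 [-0.0125 -0.0043  0.001 ] -0.0682
-79 [-0.0166 -0.0053  0.001 ] -0.0904
-77 [-0.0209 -0.0061  0.001 ] -0.1126
-75 [-0.0251 -0.0069  0.001 ] -0.1348
-73 [-0.0293 -0.0074  0.001 ] -0.1571
-71 [-0.0336 -0.0079  0.001 ] -0.1793
-70 [-0.0358 -0.008   0.001 ] -0.1904
-69 [-0.0379 -0.0081  0.001 ] -0.2015
-68 [-0.04   -0.0082  0.001 ] -0.2126
-67 [-0.0422 -0.0083  0.001 ] -0.2237
-66 [-0.0443 -0.0083  0.001 ] -0.2348
```

Go to about -72 degrees slowly, then back away and measure.

```bash
python3 -m inch '[{"linear":[-0.0063,-0.0025,0],"roll":-0.035},{"linear":[-0.0125,-0.0043,0],"roll":-0.068},{"linear":[-0.0166,-0.0053,0],"roll":-0.09},{"linear":[-0.021,-0.006,0],"roll":-0.113},{"linear":[-0.025,-0.007,0],"roll":-0.135},{"linear":[-0.028,-0.0072,0],"roll":-0.15},{"linear":[-0.0315,-0.0076,0],"roll":-0.168},{"linear":[-0.0315,-0.0076,0],"roll":-0.168}]'
python3 - <<'E'
from h import *
s=readout.sense();cur=(s["tcp_pos"],s["ee_rot"][2]);print(cur, push(-72,.0175),s["contact_force"])
im=eyes.snapshot("top")[190:300,140:280,::-1]; cv2.imwrite("pics/f.png",cv2.resize(im,None,fx=5,fy=5))
E
```

```text
t: 5.25
tcp_pos: [0.5273, 0.1519, 0.0402]
ee_rot: [-180.0, 0.0, -162.1]
contact_force: [0.5, 0.7, -0.5]
grip_width: -0.001
gripper_force: 0.0
(array([0.5272602 , 0.15185068, 0.04019841]), np.float64(-162.06596560750728)) [0.52757129 0.1513436  0.04      ] [ 0.47166189  0.6630025  -0.46607575]
```

View pics/f.png

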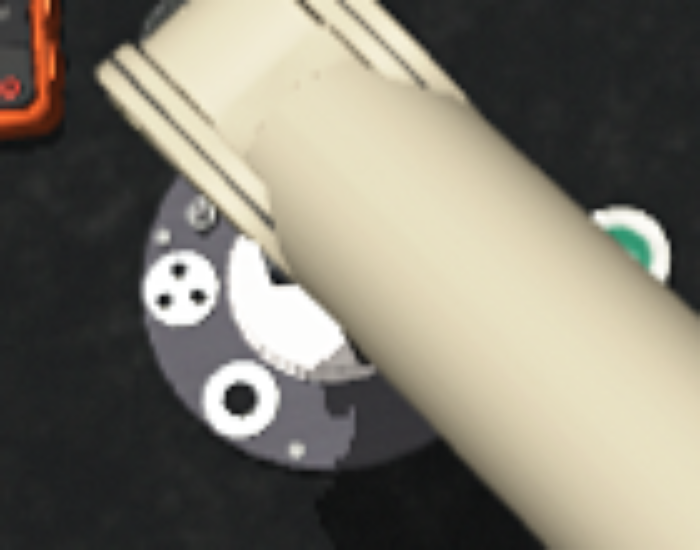

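The arm hides the tab, so I'll back off sideways, lift and swing clear to measure.

```bash
python3 -m inch '[{"linear":[0.03,0,0],"roll":0},{"linear":[0.06,0,0],"roll":0},{"linear":[0.06,0,-0.12],"roll":0},{"linear":[0.06,0,-0.24],"roll":0},{"linear":[0.06,0,-0.35],"roll":0},{"linear":[0.06,0,-0.35],"roll":0}]'
python3 - <<'E'
from h import *
print(rel([.45,-.15,.18],135))
E
```

```text
t: 5.9
tcp_pos: [0.5066, 0.1462, 0.1856]
ee_rot: [-179.9, 0.4, -162.1]
contact_force: [0.6, -0.0, -1.2]
grip_width: 0.001
gripper_force: 0.0
(array([ 0.3622, -0.6613,  0.014 ]), np.float64(0.6989))
```

```bash
python3 -m inch '[{"linear":[0.362,-0.66,0],"roll":0},{"linear":[0.362,-0.66,0],"roll":0},{"linear":[0.362,-0.66,0],"roll":0},{"linear":[0.362,-0.66,0],"roll":0},{"linear":[0.362,-0.66,0],"roll":0},{"linear":[0.362,-0.66,0],"roll":0},{"linear":[0.362,-0.66,0],"roll":0},{"linear":[0.362,-0.66,0],"roll":0}]'
python3 - <<'E'
from h import *
im=eyes.snapshot("top")[:,:,::-1]; cv2.imwrite("pics/top2.png",im)
cv2.imwrite("pics/g.png",cv2.resize(im[205:285,160:280],None,fx=6.5,fy=6.5,interpolation=cv2.INTER_CUBIC))
for th in(-80,-76,-72,-68,-64):
    a=np.radians(th);e=np.array([np.cos(a),np.sin(a)])
    print(th,[((proj("top",np.r_[C+r*e,z])-[160,205])*6.5).round(0) for r,z in((.031,.066),(.061,.066),(.061,.024))])
E
```

```text
t: 6.7
tcp_pos: [0.4472, -0.1521, 0.1799]
ee_rot: [180.0, -0.0, -162.3]
contact_force: [0.5, 1.4, -0.5]
grip_width: 0.0
gripper_force: 0.0
-80 [array([354., 217.]), array([427., 203.]), array([443., 224.])]
-76 [array([353., 212.]), array([425., 193.]), array([441., 215.])]
-72 [array([352., 207.]), array([422., 183.]), array([438., 205.])]
-68 [array([350., 202.]), array([419., 174.]), array([435., 196.])]
-64 [array([348., 198.]), array([415., 164.]), array([431., 187.])]
```

View pics/g.png

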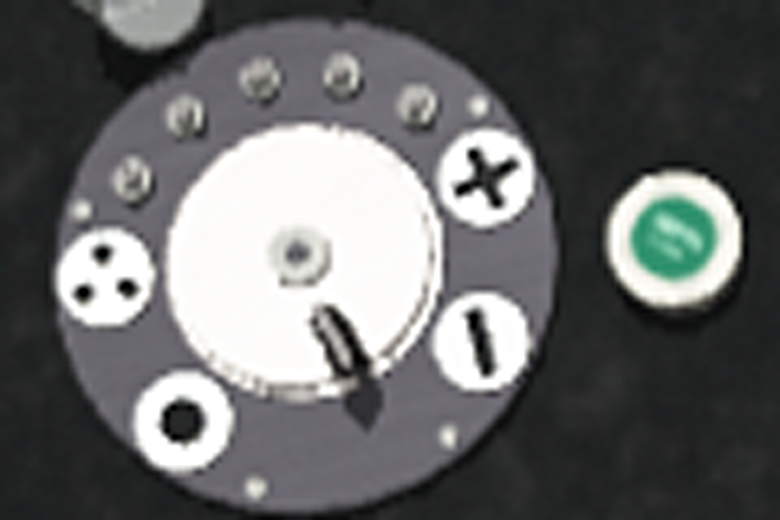

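The tab has not moved: its nose is still at (368,410), about -151 degrees. So the fingers missed it. I'll check the calibration against the fingertip in earlier pictures.

```bash
python3 - <<'E'
from h import *
print("top0/side0 tcp",proj("top",[.208,-.589,.203]),proj("side",[.208,-.589,.203]))
print("d side tcp crop",(proj("side",[.4712,.2121,.1005])-[250,190])*3.04+[425,0])
print("e side tcp",(proj("side",[.489,.1733,.0405])-[250,190])*5)
a=np.radians(-151);e=np.array([np.cos(a),np.sin(a)])
print("e tab top/base, centre, cross",[((proj("side",p)-[250,190])*5).round() for p in(np.r_[C+.046*e,.066],np.r_[C+.046*e,.024],np.r_[C,.03],[.5637,.1248,.0155],push(-151,.0175))])
print("now tcp top",proj("top",readout.sense()["tcp_pos"]),proj("side",readout.sense()["tcp_pos"]))
E
python3 - <<'E'
from h import *
cv2.imwrite("pics/side2.png",eyes.snapshot("side")[190:290,230:380,::-1].repeat(4,0).repeat(4,1))
E
```

```text
top0/side0 tcp [538.82071542 359.34586482] [216.44582933 282.10791274]
d side tcp crop [543.42598852  73.03285149]
e side tcp [223.0098899  207.79229244]
e tab top/base, centre, cross [array([223., 175.]), array([223., 225.]), array([270., 207.]), array([327., 256.]), array([210., 200.])]
now tcp top [339.92198666 261.02439157] [294.80286259 225.62518583]
```

View pics/side2.png

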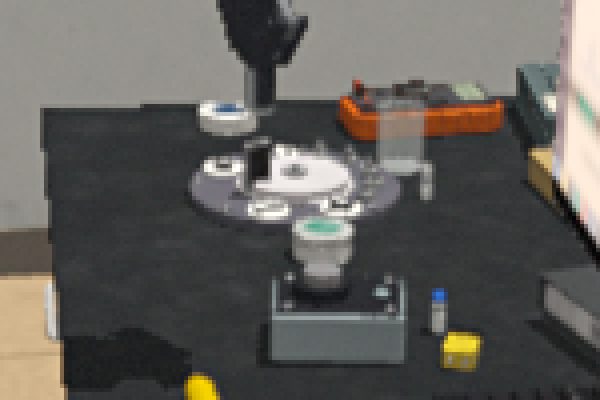

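The fingertip shows at crop (262,115), px (295.5,218.7), but the TCP projects to row 225.6. In the earlier crop it was also about 6 px high. So the real tips sit about 25 mm above the reported TCP, and they passed over the tab. I'll go back and descend lower under force guard.

Run:
```python
from h import *
p=push(-151,.045);p[2]=.10;print(p,rel(p,119),rel([.44,.15,.15],119))
```

```text
[0.46795106 0.21755664 0.1       ] (array([-0.3315,  0.858 ,  0.2002]), np.float64(0.8778)) (array([-0.2128,  0.719 ,  0.0752]), np.float64(0.8778))
```

```bash
python3 -m inch '[{"linear":[-0.213,0.72,0.075],"roll":0.878},{"linear":[-0.213,0.72,0.075],"roll":0.878},{"linear":[-0.213,0.72,0.075],"roll":0.878},{"linear":[-0.213,0.72,0.075],"roll":0.878},{"linear":[-0.213,0.72,0.075],"roll":0.878},{"linear":[-0.213,0.72,0.075],"roll":0.878},{"linear":[-0.213,0.72,0.075],"roll":0.878},{"linear":[-0.3315,0.858,0.075],"roll":0.878}]'
python3 -m inch '[{"linear":[0,0,0],"roll":0},{"linear":[0,0,0],"roll":0},{"linear":[0,0,0],"roll":0}]'
python3 - <<'E'
from h import *
p=push(-151,.045);p[2]=.10;print(rel(p,119))
E
```

```text
t: 7.6
tcp_pos: [0.4509, 0.1703, 0.1521]
ee_rot: [180.0, 0.0, 142.5]
contact_force: [0.5, -0.4, 1.8]
grip_width: -0.003
gripper_force: 0.0
t: 7.9
tcp_pos: [0.4523, 0.167, 0.1523]
ee_rot: [179.9, -0.0, 142.6]
contact_force: [0.3, -1.1, -0.6]
grip_width: -0.003
gripper_force: 0.0
(array([0.0457, 0.1243, 0.1308]), np.float64(0.2626))
```

```bash
python3 -m inch '[{"linear":[0.046,0.124,0],"roll":0.263},{"linear":[0.046,0.124,0.04],"roll":0.263},{"linear":[0.046,0.124,0.13],"roll":0.263},{"linear":[0.046,0.124,0.2],"roll":0.263},{"linear":[0.046,0.124,0.27],"roll":0.263},{"linear":[0.046,0.124,0.27],"roll":0.263},{"linear":[0.046,0.124,0.27],"roll":0.263}]'
python3 - <<'E'
from h import *
s=readout.sense();print(rel(push(-151,.045),119),s["contact_force"])
im=eyes.snapshot("side");t=s["tcp_pos"];print(proj("side",t),proj("side",t+[0,0,.025]))
cv2.imwrite("pics/s3.png",im[190:250,260:340,::-1].repeat(7,0).repeat(7,1))
E
```

```text
t: 8.6
tcp_pos: [0.4687, 0.217, 0.0453]
ee_rot: [179.9, -0.1, 118.8]
contact_force: [1.1, 0.4, 0.1]
grip_width: 0.001
gripper_force: 0.0
(array([ 0.0021, -0.0009,  0.0133]), np.float64(-0.0022)) [1.1045903  0.42319893 0.09348175]
[288.1540321  226.85805647] [288.16280888 220.90884369]
```

View pics/s3.png

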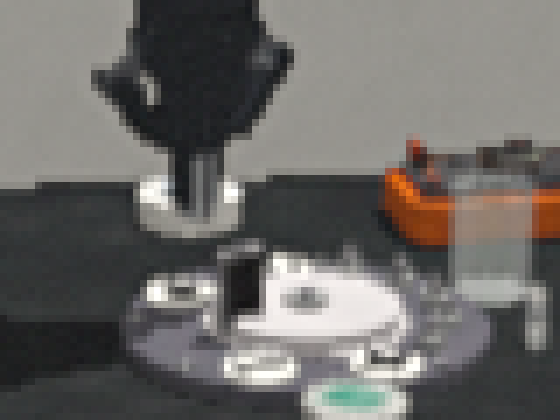

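The tip shows at crop (200,218), row 221.1, which matches TCP +25 mm. I'll descend to TCP z of about 0.015, guarded.

```bash
python3 -m inch '[{"linear":[0.002,0,0.015],"roll":0},{"linear":[0.002,0,0.03],"roll":0},{"linear":[0.002,0,0.03],"roll":0}]'; python3 -m inch '[{"linear":[0,0,0.015],"roll":0},{"linear":[0,0,0.03],"roll":0},{"linear":[0,0,0.045],"roll":0},{"linear":[0,0,0.045],"roll":0}]'
python3 - <<'E'
from h import *
s=readout.sense();cur=(s["tcp_pos"],s["ee_rot"][2]);print(cur)
for th in(-151,-146,-141,-136,-131,-126,-121,-116,-111):
    print(th,*rel(push(th,.0175,z=.015),th+270,cur))
E
```

```text
t: 8.95
tcp_pos: [0.4677, 0.2183, 0.0321]
ee_rot: [179.9, -0.0, 118.9]
contact_force: [0.9, -0.3, 0.0]
grip_width: -0.001
gripper_force: 0.0
t: 9.35
tcp_pos: [0.4673, 0.2185, 0.0135]
ee_rot: [-180.0, -0.1, 118.9]
contact_force: [-0.5, 0.9, -0.4]
grip_width: 0.0
gripper_force: 0.0
(array([0.46727624, 0.21845767, 0.01350374]), np.float64(118.88567943120222))
-151 [-0.0715  0.0005 -0.0037] -0.0013
-146 [-0.0817 -0.0028 -0.0037] -0.0568
-141 [-0.0922 -0.0053 -0.0037] -0.1124
-136 [-0.1028 -0.0068 -0.0037] -0.1679
-131 [-0.1135 -0.0074 -0.0037] -0.2235
-126 [-0.1243 -0.0071 -0.0037] -0.279
-121 [-0.1349 -0.0058 -0.0037] -0.3346
-116 [-0.1454 -0.0036 -0.0037] -0.3902
-111 [-0.1557 -0.0005 -0.0037] -0.4457
```

No contact at z=0.0135, so the bias is confirmed. Now push along the arc.

```bash
python3 -m inch '[{"linear":[-0.03,0,0],"roll":0},{"linear":[-0.055,0,0],"roll":0},{"linear":[-0.072,0,-0.003],"roll":0},{"linear":[-0.082,-0.003,-0.003],"roll":-0.057},{"linear":[-0.092,-0.005,-0.003],"roll":-0.112},{"linear":[-0.103,-0.007,-0.003],"roll":-0.168},{"linear":[-0.1135,-0.0074,-0.003],"roll":-0.2235},{"linear":[-0.124,-0.007,-0.003],"roll":-0.279}]'
python3 - <<'E'
from h import *
s=readout.sense();cur=(s["tcp_pos"],s["ee_rot"][2]);print(cur, push(-126,.0175))
for th in(-121,-116,-111,-106,-101,-96,-91,-87):
    print(th,*rel(push(th,.0175,z=.015),th+270,cur))
# dark blob of the tab on the side picture
im=eyes.snapshot("side"); cv2.imwrite("pics/s4.png",im[190:250,260:340,::-1].repeat(7,0).repeat(7,1))
for th in(-151,-126):
    a=np.radians(th); print(th,(proj("side",np.r_[C+.046*np.array([np.cos(a),np.sin(a)]),.045])-[260,190])*7)
E
```

```text
t: 10.15
tcp_pos: [0.4898, 0.1736, 0.0159]
ee_rot: [179.9, -0.0, 144.2]
contact_force: [-0.3, 2.6, -0.3]
grip_width: 0.005
gripper_force: 0.9
(array([0.48978606, 0.17363101, 0.01594776]), np.float64(144.16817000984292)) [0.48880408 0.17357146 0.04      ]
-121 [-0.0083 -0.005   0.0024] -0.0537
-116 [-0.0187 -0.0075  0.0024] -0.1092
-111 [-0.0293 -0.0091  0.0024] -0.1648
-106 [-0.04   -0.0097  0.0024] -0.2204
-101 [-0.0508 -0.0094  0.0024] -0.2759
-96 [-0.0614 -0.0082  0.0024] -0.3315
-91 [-0.072  -0.0061  0.0024] -0.387
-87 [-0.0802 -0.0037  0.0024] -0.4315
-151 [242.52051813 280.31708458]
-126 [269.44954331 288.53199308]
```

View pics/s4.png

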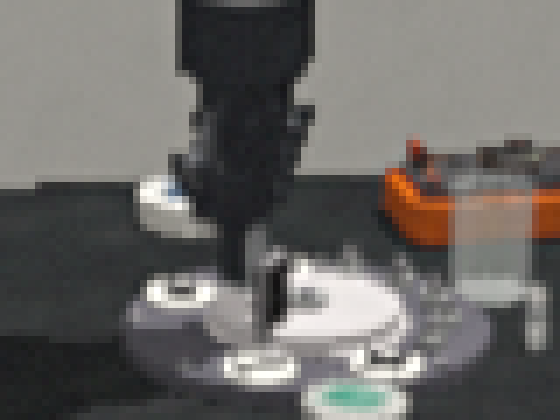

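The tab, now at (272,292), has moved with the fingers to about -126 degrees, with 2.6 N of contact. Continuing.

```bash
python3 -m inch '[{"linear":[-0.0083,-0.005,0.002],"roll":-0.0535},{"linear":[-0.019,-0.0075,0.002],"roll":-0.109},{"linear":[-0.0295,-0.009,0.002],"roll":-0.165},{"linear":[-0.04,-0.0097,0.002],"roll":-0.22},{"linear":[-0.051,-0.0094,0.002],"roll":-0.276},{"linear":[-0.0614,-0.0082,0.002],"roll":-0.331},{"linear":[-0.072,-0.006,0.002],"roll":-0.387},{"linear":[-0.08,-0.0037,0.002],"roll":-0.431}]'
python3 - <<'E'
from h import *
s=readout.sense();cur=(s["tcp_pos"],s["ee_rot"][2]);print(cur, push(-87,.0175))
for th in(-84,-81,-79,-77,-75,-73,-71,-70,-69,-68):
    print(th,*rel(push(th,.0175,z=.015),th+270,cur))
E
```

```text
t: 11.0
tcp_pos: [0.5147, 0.1532, 0.015]
ee_rot: [179.9, 0.0, -177.2]
contact_force: [-1.6, 0.4, 0.3]
grip_width: 0.001
gripper_force: 0.7
(array([0.51471432, 0.15324754, 0.01497555]), np.float64(-177.17881417064785)) [0.51493144 0.15364716 0.04      ]
-84 [-0.0067 -0.0011 -0.0001] -0.0353
-81 [-0.0129 -0.0029 -0.0001] -0.0687
-79 [-0.017  -0.0039 -0.0001] -0.0909
-77 [-0.0212 -0.0048 -0.0001] -0.1131
-75 [-0.0255 -0.0055 -0.0001] -0.1353
-73 [-0.0297 -0.0061 -0.0001] -0.1575
-71 [-0.034  -0.0065 -0.0001] -0.1798
-70 [-0.0361 -0.0067 -0.0001] -0.1909
-69 [-0.0383 -0.0068 -0.0001] -0.202
-68 [-0.0404 -0.0069 -0.0001] -0.2131
```

```bash
python3 -m inch '[{"linear":[-0.0067,-0.001,0],"roll":-0.035},{"linear":[-0.013,-0.003,0],"roll":-0.069},{"linear":[-0.019,-0.0043,0],"roll":-0.102},{"linear":[-0.0255,-0.0055,0],"roll":-0.135},{"linear":[-0.0315,-0.0063,0],"roll":-0.168},{"linear":[-0.036,-0.0067,0],"roll":-0.191},{"linear":[-0.0404,-0.0069,0],"roll":-0.213},{"linear":[-0.0415,-0.007,0],"roll":-0.218}]'
python3 -m inch '[{"linear":[0,0,0],"roll":0},{"linear":[0,0,0],"roll":0},{"linear":[0.03,0,0],"roll":0},{"linear":[0.06,0,0],"roll":0},{"linear":[0.06,0,-0.12],"roll":0},{"linear":[0.06,0,-0.24],"roll":0},{"linear":[0.06,0,-0.35],"roll":0},{"linear":[0.06,0,-0.35],"roll":0}]'
python3 - <<'E'
from h import *
print(rel([.45,-.15,.16],135))
E
```

```text
t: 11.8
tcp_pos: [0.5314, 0.1509, 0.0148]
ee_rot: [180.0, 0.0, -157.7]
contact_force: [-0.3, -2.1, 0.0]
grip_width: -0.003
gripper_force: 0.7
t: 12.6
tcp_pos: [0.5111, 0.1445, 0.1604]
ee_rot: [180.0, 0.5, -157.6]
contact_force: [0.6, -0.1, -0.7]
grip_width: 0.003
gripper_force: 0.0
(array([ 0.4215, -0.6227,  0.0009]), np.float64(0.7486))
```

```bash
python3 -m inch '[{"linear":[0.42,-0.62,0],"roll":0},{"linear":[0.42,-0.62,0],"roll":0},{"linear":[0.42,-0.62,0],"roll":0},{"linear":[0.42,-0.62,0],"roll":0},{"linear":[0.42,-0.62,0],"roll":0},{"linear":[0.42,-0.62,0],"roll":0},{"linear":[0.42,-0.62,0],"roll":0},{"linear":[0.42,-0.62,0],"roll":0}]'
cat > m.py <<'E'
from h import *
def polar(n,u,v,z):
    q=on(n,u,v,z)[:2]-C; return np.hypot(*q)*1000,np.degrees(np.arctan2(q[1],q[0]))
def cmp(A,B):
    d=A.astype(int)-B.astype(int); m=(d<-35).astype(np.uint8)   # darker in A than B
    m[:, :160]=0;m[:,250:]=0;m[:205]=0;m[285:]=0
    vs,us=np.nonzero(m); w=-d[vs,us]
    for z,r0,r1 in((.020,54,72),(.066,26,66)):
        P=np.array([polar("top",u,v,z) for u,v in zip(us,vs)]); k=(P[:,0]>r0)&(P[:,0]<r1)
        if k.sum(): print(z,k.sum(),"median ang",np.median(P[k,1]).round(1),"wmean",np.average(P[k,1],weights=w[k]).round(1),"r",P[k,0].min().round(),P[k,0].max().round())
E
python3 - <<'E'
from m import *
cv2.imwrite("pics/top3.png",eyes.snapshot("top")[:,:,::-1])
a=cv2.imread("pics/top2.png",0);b=cv2.imread("pics/top3.png",0)
print("old");cmp(a,b);print("new");cmp(b,a)
q=np.array([.5637,.1248])-C;print("cross",np.degrees(np.arctan2(q[1],q[0])))
# ascii of the change, new tab
d=b.astype(int)
for v in range(222,256): print(v,' '.join(f"{x//10:2d}" for x in d[v,200:246]))
E
```

```text
t: 13.4
tcp_pos: [0.4477, -0.1517, 0.1541]
ee_rot: [179.9, 0.1, -157.8]
contact_force: [-0.5, 1.7, 1.4]
grip_width: 0.0
gripper_force: 0.0
old
0.02 33 median ang -154.8 wmean -148.9 r 54.0 71.0
0.066 70 median ang -151.5 wmean -150.0 r 34.0 65.0
new
0.02 32 median ang -72.2 wmean -65.0 r 54.0 60.0
0.066 140 median ang -83.4 wmean -80.6 r 32.0 65.0
cross -66.00240762366707
222 10 10 10 10 10 10 10 10 10 11 10 11 11 11 11 11 11 11 11 11 11 14 17  8 10 20 13  9 11 11 11 11 13 18 16  9 11 10  5  2  3  3  3  3  3  3
223 10 10 10 10 10 10 10 10 10 10 10 10 10 11 11 11 11 11 11 11 11 11 13  9 11 16  6 10 11 11 11 10 11 11  9 10 10 11  9  4  3  3  3  3  3  3
224 10 11 16 16 16 19 23 23 23 21 12 19 14 11 10 10 10 11 11 11 11 10  8  6  6  4  5 11 11 11 10 10 10 10 13 12  9 10 10  8  2  3  3  4  3  3
225 13 23 24 24 24 25 25 25 25 25 23 25 22 23 20 19 13 10 10 11 11 11 11  8  8  8  8 11 10 10 11 17 18 24 24 24 23 20 12 10  5  3  3  4  3  3
226 24 25 25 25 25 25 25 25 25 25 25 25 25 25 25 24 24 19  8 10 10 11 11 11 11 11 11 10 10 11 19 25 25 25 25 25 25 25 24 20  9  4  3  4  3  4
227 25 25 25 25
[... 3402 characters left out ...]
 25 25 25 25 25 25 25 25 25 25 25 25 25 25 25 25 25 25 25 25 25 25 18 16 25  8 10 15 24 25 24 25 25 25 25 24 18  9 10 10 10 11 10  2
252 25 25 25 25 25 25 25 25 25 25 25 25 25 25 25 25 25 25 25 25 25 25 25 24 13 24 20  9 15 25 25 24 17 13 22 25 25 25 25 23  9 10 11 11  9  2
253 25 25 25 25 25 25 25 25 25 25 25 25 25 25 25 25 25 25 25 25 25 25 25 18 16 25 10 12 23 25 25 16  1  3 15 25 25 25 25 25 16 10 11 10  6  2
254 25 25 25 25 25 25 25 25 25 25 25 25 25 25 25 25 25 25 25 25 25 25 23 13 24 23  9 17 25 25 25 24  2  3 14 25 25 25 25 25 24  9 10 10  3  3
255 25 25 25 25 25 25 25 25 25 25 25 25 25 25 25 25 25 25 25 25 25 24 16 24 25  9 12 23 25 25 25 25  4  2 10 25 25 25 25 25 25 10 10  9  2  3
```

Measured from the grey levels, the tab's top edge runs from about (215,235.5) to (223,232.7), i.e. about -69 degrees. The cross is at -66, so the aim error is about 4 mm, inside 10 mm. The finger pose when pushing ended gives -67.6, which agrees. Next is the button.

Run:
```python
from h import *
b=cv2.imread("pics/top2.png") ; a=cv2.imread("pics/top0.png",0)
g=a[236:262,325:350]; c=cv2.HoughCircles(cv2.resize(g,None,fx=6,fy=6,interpolation=cv2.INTER_CUBIC),cv2.HOUGH_GRADIENT,1,200,param1=100,param2=15,minRadius=25,maxRadius=50)
print(c); u,v=325+c[0,0,0]/6,236+c[0,0,1]/6
for z in(.05,.06): print(u,v,on("top",u,v,z))
print(rel([.503,-.150,.065],-157.8))
```

```text
[[[69.5 73.5 34.9]]]
336.58334 248.25 [ 0.50402642 -0.15079782  0.05      ]
336.58334 248.25 [ 0.50209686 -0.15025378  0.06      ]
(array([-0.1273, -0.0516,  0.2232]), np.float64(0.0017))
```

```bash
python3 -m inch '[{"linear":[-0.127,-0.052,0],"roll":0},{"linear":[-0.127,-0.052,0.05],"roll":0},{"linear":[-0.127,-0.052,0.12],"roll":0},{"linear":[-0.127,-0.052,0.2],"roll":0},{"linear":[-0.127,-0.052,0.223],"roll":0},{"linear":[-0.127,-0.052,0.223],"roll":0},{"linear":[-0.127,-0.052,0.223],"roll":0}]'; python3 -m inch '[{"linear":[0,0,0.015],"roll":0},{"linear":[0,0,0.03],"roll":0},{"linear":[0,0,0.045],"roll":0},{"linear":[0,0,0.045],"roll":0}]'; python3 -m inch '[{"linear":[0,0,0.008],"roll":0},{"linear":[0,0,0.015],"roll":0},{"linear":[0,0,0.015],"roll":0},{"linear":[0,0,0.015],"roll":0}]'
```

```text
t: 14.15
tcp_pos: [0.5038, -0.1498, 0.0665]
ee_rot: [180.0, 0.1, -157.5]
contact_force: [0.6, -0.3, 0.1]
grip_width: 0.002
gripper_force: 0.0
t: 14.55
tcp_pos: [0.5024, -0.1506, 0.0465]
ee_rot: [179.9, 0.0, -157.6]
contact_force: [0.4, 0.2, -0.3]
grip_width: -0.002
gripper_force: 0.0
t: 14.95
tcp_pos: [0.503, -0.1505, 0.0412]
ee_rot: [179.9, 0.1, -157.6]
contact_force: [0.5, -0.1, -0.7]
grip_width: 0.002
gripper_force: 0.0
```

```bash
for i in 1 ; do python3 -m inch '[{"linear":[0,0,0.008],"roll":0},{"linear":[0,0,0.015],"roll":0},{"linear":[0,0,0.015],"roll":0}]';python3 -m inch '[{"linear":[0,0,0.005],"roll":0},{"linear":[0,0,0.01],"roll":0},{"linear":[0,0,0.01],"roll":0}]'; done | grep -E 'tcp|contact'
```

```text
tcp_pos: [0.5032, -0.1505, 0.0351]
contact_force: [1.0, -0.6, 4.8]
tcp_pos: [0.5034, -0.1506, 0.0332]
contact_force: [-11.4, 0.1, 31.8]
```

At 4.8 N it was nearly down, and at 31.8 N it is hard on its stop, so the button is fully in. Lift away.

```bash
python3 -m inch '[{"linear":[0,0,0],"roll":0},{"linear":[0,0,-0.05],"roll":0},{"linear":[0,0,-0.15],"roll":0},{"linear":[0,0,-0.25],"roll":0},{"linear":[0,0,-0.3],"roll":0},{"linear":[0,0,-0.3],"roll":0},{"linear":[0,0,-0.3],"roll":0},{"linear":[0,0,-0.3],"roll":0}]'
python3 - <<'E'
from h import *
a=cv2.imread("pics/top3.png",0);b=cv2.cvtColor(eyes.snapshot("top"),cv2.COLOR_RGB2GRAY)
print("selector change",cv2.absdiff(a,b)[205:285,160:250].max(),(cv2.absdiff(a,b)[205:285,160:250]>30).sum())
print(manip.finish_job())
E
```

```text
t: 16.35
tcp_pos: [0.502, -0.1507, 0.1499]
ee_rot: [179.9, -0.0, -157.6]
contact_force: [0.1, 0.4, -0.3]
grip_width: -0.001
gripper_force: 0.0
selector change 4 0
the job is handed in; nothing more can be done
None
```

I pushed the tab round to the cross (about 4 mm off by my measurement, limit 10 mm), pressed the button to its stop, released it and handed the job in; the hand-in returned no verdict.

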